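# Reload the electric stapler

## Robot

A 7-joint arm with a two-finger parallel gripper is mounted at the origin on a cart in front of the work surface, level with it; the furniture and walls round the work are solid. World frame = base frame: x ahead of the robot, y to its left, z up, the work surface at z = 0. Lengths are in mm, angles in degrees, forces in N, time in s.
With the tool pointing down it reaches from about 400 to 850 mm from the base axis. Payload 4.5 kg.
Tool frame: the origin (TCP) lies midway between the tips of the shut fingers; the grasp point (between the pads) lies 19 mm behind it (ctrl.grip_depth is the distance from the TCP to the grasp point, in mm); z points along the fingers, y is the line along which they close (so a half turn about z gives the same grasp; the last joint's range is limited). The gripper opens to 88 mm and grips with 3 to 60 N. Pads are 18 mm wide; open, the fingers measure 123 mm over their backs; the gripper's body (75 mm by 187 mm) begins 45 mm behind the grasp point.
Start: joints at [-67.391, 39.483, -11.15, 89.685, 9.013, 51.709, -12.324], TCP at [220.621, 584.79, 238.743] pointing down, gripper open.
Joint ranges: [-172.22, 172.22], [-26.19, 119.32], [-84.43, 86.54], [7.71, 146.69], [-57.33, 237.33], [2.42, 119.75], [-152.13, 152.13]. Speed limits (degrees/s): [147.25, 147.25, 180, 180, 180, 180, 180].

## Interface

Orientations are given as a 3x3 rotation matrix whose columns are the frame's x, y, z axes.
In Python, from bench import ctrl, eyes, job gives the robot as it stands. The module is installed in compiled form; this text tells all that it offers.
- The arm moves only by the tool step_arm, never from a script. Its argument "steps" is a list of rows, each a list of 7 numbers: the shift along the tool's x, y, z in mm, then the turn, a rotation vector about the tool's x, y, z in rad, then the closure in counts, from 0 (fully open) to 255 (shut). A call has 1 to 20 rows; each row is the pose to reach, as a shift and turn from the pose commanded when the call began, along the tool's axes at that moment; what a row does not reach only later rows make up. A row lasts 1/10 s, in which the tool goes at most 50 mm and 8.59 degrees, less where a joint would pass 70% of its speed; a pose out of reach is approached as far as the arm can. A call with a gripper value outside its range is refused whole. The fingers move at their own pace and stop on an object; "squeeze" is the grip in N (left out, the last holds). Time passes only in rows, so rows that repeat a pose let the fingers close. It gives the time, the measured TCP pose, the force, the opening and the grip force at its end, in the units of the state.
- ctrl.sense(): the state, without advancing time (a new reading comes with each control period).
- eyes.camera(name): name is "scene" or "top"; returns a dict with "pixels" (420x560x3 uint8, red, green, blue), "depth" (420x560 float32, mm along the optical axis (not along the pixel's ray), 0 where there is no reading), "fx", "fy", "cx", "cy" (pixels), "R" (3x3) and "t" (3): a world point X has camera coordinates R X + t. Camera axes: x right, y down, z forward; pixel columns grow to the right and rows downward; lengths in mm; the calibration is good to about 2 mm. A picture is of the moment at which its call begins.
- job.finish_job(): hands the job in; it is judged then, once.
The state is a dict: "t": time; "q": joint angles; "qd": joint speeds; "effort": joint torques, N m; "ee_pos": TCP position; "eef_rot": TCP orientation; "contact_force": force on the tool from outside, world axes, zero at the start; "torque": the same for the moment, N m; "width": opening from 0.0 (shut) to 1.0 (fully open); "grip_force": force on a finger pad.
Only numpy, scipy, OpenCV 4.12 (cv2) and the standard library are available. Lean on these libraries where they do the work, as an engineer would, in place of code of your own. Each camera call takes 0.05 s, during which the arm holds its last target. There are 200 camera calls.

## Task

Put the fresh staple cartridge into the electric stapler: press the release key on top so that the drawer springs out, lay the cartridge flat in the drawer with its low nose towards the drawer's front panel, without dropping it, and let go of it. Then push the drawer home until it clicks and stays shut. Leave the mug and the glue stick where they are.

Things in the scene. Friction and masses are not known exactly. Their poses are not given: they have to be found in the camera images.
- electric_stapler: Desktop electric stapler, a white and grey box 190 x 96 mm and 78 mm high, fixed to the table. Origin: centre of its underside, on the table; x points to its back, z up. Its front (-x side, roughly towards the robot) has the drawer's grey front panel above a flat paper slot.
- drawer (a joint): Travel of the cartridge drawer out along the stapler's -x, m: 0 home and latched, 0.108 fully out. A spring (5 N at home, 1.2 N out) drives it out in about 0.5 s once freed and keeps it out. To shut it push its front panel along the stapler's +x: 8 to 10 N at the catch, 6 to 12 mm before home, then on to just past 0 (stop: -0.004), where the catch snaps. Unlatched, it comes out again.
- drawer_pocket (a point): Centre of the drawer's pocket, on its floor; moves with the drawer; 27 mm above the table, axes as the stapler's. Pocket 100 mm long (x), 42 mm wide (y); walls 13 mm above the floor, the side walls cut away over the middle 52 mm for fingers. With the drawer out it lies wholly in front of the stapler.
- drawer_front (a point): Middle of the outer face of the drawer's front panel; moves with the drawer; 41 mm above the table. The panel is 64 mm wide (y), 38 mm high, faces the stapler's -x and when home stands out 8 mm from the stapler's front, so that closed fingers pointing down can push it home.
- release (a joint): How far the release key is pressed down, in m: 0 up, 0.007 fully down. It springs back. The drawer is freed at about 0.004 to 0.005; pressing it takes about 4 N, and it stops firmly at the bottom. As the drawer is pushed home the key dips by itself and snaps up again.
- release_top (a point): Middle of the top face of the release key, a grey rounded rectangle 40 x 32 mm (x, y) in a black bezel on top of the stapler, 85 mm above the table; it is pressed straight down.
- cartridge: Staple cartridge, a loose black plastic block 88 x 34 x 24 mm (x, y, z), 0.12 kg, lying on the table. Origin: centre of its underside. Its -x end, 22 mm long, is a lower (14 mm) and narrower (26 mm) nose with a steel plate; the rest has parallel sides 34 mm apart. It is held across these sides, from above, near its middle.
- cartridge_nose (a point): End face of the cartridge's low nose, 44 mm from the cartridge's origin along its -x and 7 mm above its underside.
- glue_stick: Glue stick with coloured label, 94 x 27 x 27 mm, lying loose on the table near the cartridge. A bystander. Origin: centre of its underside.
- mug: White mug, 83 mm across, 93 mm high, standing to the right. A bystander. Origin: on its underside.
Not all that is in view belongs to the job. Leave any pink or red look-alike of the cartridge alone.

How it is judged (in metres and radians):
On the way, in this order (a step that is already met when the one before it is completed fails the run):
1. the drawer has sprung fully out (by at least 95 mm) (value of joint drawer above 0.095 m), for 0.2 s.
2. the cartridge lies flat on the floor of the open drawer's pocket, nose to the front, let go (value of joint drawer above 0.08 m and horizontal distance between cartridge and drawer_pocket below 0.012 m and z of cartridge in the frame of drawer_pocket below 0.004 m and x of cartridge_nose in the frame of drawer_pocket below -0.02 m and angle between cartridge's own z axis and vertical below 0.1 rad and contact force between the fingers and cartridge below 0.1 N), for 0.2 s.
At the end, for the whole second after the job is handed in: The drawer is home (within 3 mm) and stays latched, the release key is up (within 1.5 mm), and the cartridge rests flat in the pocket: within 12 mm of its middle, at most 4 mm above its floor, tilted less than 0.1 rad, nose towards the front panel (value of joint drawer below 0.003 m and value of joint release below 0.0015 m and horizontal distance between cartridge and drawer_pocket below 0.012 m and z of cartridge in the frame of drawer_pocket below 0.004 m and x of cartridge_nose in the frame of drawer_pocket below -0.02 m and angle between cartridge's own z axis and vertical below 0.1 rad and linear speed of cartridge below 0.02 m/s); the robot touches nothing.
It fails at once if the glue stick is moved by more than 40 mm (distance of glue_stick from where it was at the start of the episode above 0.04 m).
It fails at once if the mug is moved by more than 40 mm or tipped (distance of mug from where it was at the start of the episode above 0.04 m or angle between mug's own z axis and vertical above 0.3 rad).
It fails at once if the cartridge is dropped or thrown (faster than 1.2 m/s) (linear speed of cartridge above 1.2 m/s).
It also fails if it takes over 64 s, if anything falls off the work surface, if the arm or the gripper's body presses on something with over 40 N, if the wrist force passes 120 N, or if a joint passes its speed limit or range.

## Working session

There is one attempt and no reset: what is moved stays moved. The work goes in short steps, Python scripts to look and compute and a tool call to move; the robot and the scene stay as the last step left them, time stands still between calls to the robot, and variables do not carry over. Pictures are saved under pics/ and viewed, at most 10 in all, crops included, and the job is handed in when it is done.

Besides the shell and the picture viewer there is one more tool, called after "Emit:" in YAML: its name, and indented under it one key for each argument. step_arm: Moves the arm, as the interface text tells. Its arguments: {"type":"object","properties":{"steps":{"type":"array"},"squeeze":{"type":"number"}},"required":["steps"]}

```bash
mkdir -p pics; cat > h.py <<'E'
import numpy as np, cv2
from bench import ctrl, eyes, job
def snap(n, f):
    c=eyes.camera(n); cv2.imwrite('pics/'+f, c['pixels'][:,:,::-1]); np.savez('pics/'+f[:-4]+'.npz', **c); return c
def ray(c,u,v,z):
    R=np.array(c['R']); t=np.array(c['t']); o=-R.T@t
    d=R.T@np.array([(u-c['cx'])/c['fx'],(v-c['cy'])/c['fy'],1.0]); return o+d*(z-o[2])/d[2]
def cloud(c):
    v,u=np.mgrid[0:420,0:560]; d=c['depth']
    P=np.stack([(u-c['cx'])/c['fx']*d,(v-c['cy'])/c['fy']*d,d],-1)
    return (P-np.array(c['t']))@np.array(c['R'])
E
python3 - <<'E'
from h import *
a=snap('top','top0.png'); b=snap('scene','sc0.png')
for c in(a,b): print(-np.array(c['R']).T@c['t'], c['fx'])
s=ctrl.sense(); print(s['t'],s['ee_pos'],s['eef_rot'],s['width'],s['contact_force'],ctrl.grip_depth)
E
```

```text
[ 348.55734629  -19.41746684 1306.32938889] 523.5124662220776
[-190.31337009 -911.39784106  683.35992566] 410.3538314710967
0.1 [220.46668937 584.21515926 237.99097188] [[-9.35644445e-01  3.52943683e-01 -4.79663076e-04]
 [ 3.52943988e-01  9.35643052e-01 -1.61870693e-03]
 [-1.22518960e-04 -1.68382834e-03 -9.99998575e-01]] 0.9976266093906895 [-0.59624723 -0.51683375 -0.12510863] 18.700000000000003
```

View pics/top0.png

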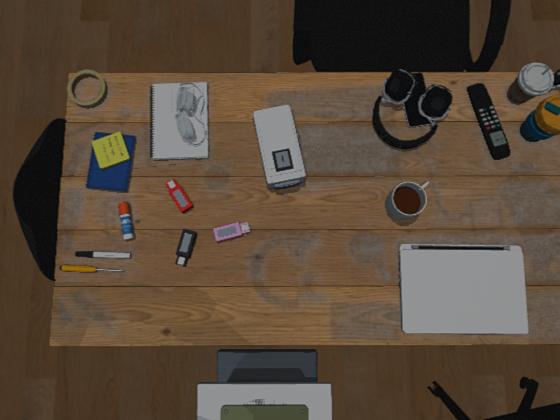

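View pics/sc0.png

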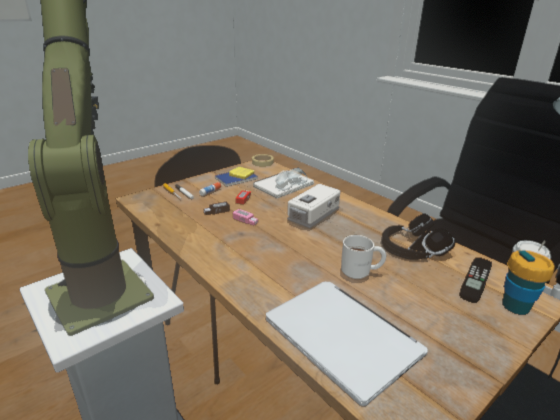

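The top view shows the stapler at (279,146) with its key at (282,160). There are three cartridge look-alikes: black (186,247), pink (231,231) and red (179,196). The black one fits the description, since pink and red are excluded. The glue stick is at (126,220) and the mug at (407,201). Next I'll confirm with an enlarged crop and measure.

```bash
python3 - <<'E'
from h import *
a=dict(np.load('pics/top0.npz')); im=cv2.imread('pics/top0.png')
A=cv2.resize(im[222:272,160:210],(400,400),interpolation=cv2.INTER_CUBIC)
B=cv2.resize(im[95:195,235:325],(360,400),interpolation=cv2.INTER_CUBIC)
cv2.imwrite('pics/crop0.png',np.hstack([A,B]))
print(a['R'].round(3))
P=cloud(a)
def rect(mask,z,name):
    n,l,st,ce=cv2.connectedComponentsWithStats(mask.astype(np.uint8))
    i=1+np.argmax(st[1:,4]); v,u=np.where(l==i)
    X=np.array([ray(a,x,y,z)[:2] for x,y in zip(u,v)],np.float32)
    print(name,st[i],'rect',cv2.minAreaRect(X),'median z',np.median(P[v,u,2]), 'centroid',X.mean(0))
    return u,v,X
def box(u0,u1,v0,v1):
    m=np.zeros((420,560),bool); m[v0:v1,u0:u1]=1; return m
Z=P[:,:,2]
u,v,X=rect(box(168,206,226,270)&(Z>6)&(Z<40),20,'cart')
h=Z[v,u]; lo=(h<18)
print('low part centroid',X[lo].mean(0),lo.sum(),'high',X[~lo].mean(0),(~lo).sum(), cv2.minAreaRect(X[~lo]))
hsv=cv2.cvtColor(im,cv2.COLOR_BGR2HSV)
u,v,X=rect(box(240,315,95,200)&(Z>65)&(Z<95),78,'stapler')
rect(box(105,150,195,245)&(Z>8),20,'glue')
rect(box(380,435,175,230)&(Z>30),93,'mug')
dark=(im.max(2)<70)&box(265,300,145,178)
rect(dark,85,'key bezel')
for n,c in (('tcp',ctrl.sense()['ee_pos']),): 
    q=a['R']@np.array(c)+a['t']; print(n,a['fx']*q[0]/q[2]+a['cx'],a['fy']*q[1]/q[2]+a['cy'])
E
```

```text
[[-0.002 -1.     0.004]
 [-0.984  0.002 -0.178]
 [ 0.178 -0.004 -0.984]]
cart [176 229  21  37 496] rect ((472.76446533203125, 192.28128051757812), (36.716312408447266, 88.4249267578125), 74.96263885498047) median z 22.764193588797937 centroid [474.8987  191.54298]
low part centroid [449.06943 195.01448] 113 high [482.5193  190.51869] 383 ((473.638671875, 192.6383056640625), (35.0853385925293, 86.6427001953125), 75.69422149658203)
stapler [ 253  105   53   79 2885] rect ((720.1024780273438, -38.404632568359375), (188.37486267089844, 95.43199157714844), 11.543868064880371) median z 76.9130402479735 centroid [718.97626 -38.6108 ]
glue [118 202  16  39 406] rect ((539.4677124023438, 340.2432861328125), (98.20043182373047, 26.855178833007812), 11.735817909240723) median z 23.644149061162686 centroid [539.80524 340.55804]
mug [ 387  181   43   39 1188] rect ((575.953857421875, -344.344970703125), (88.59111022949219, 104.95845031738281), 2.3546552658081055) median z 54.723292989449774 centroid [ 577.31525 -340.73383]
key bezel [272 149  21  23 147] rect ((676.9639282226562, -46.63990783691406), (49.613502502441406, 41.540260314941406), 11.534178733825684) median z 79.88540076719693 centroid [674.1425   -46.486637]
tcp -36.7501375094879 365.48818945215567
```

View pics/crop0.png

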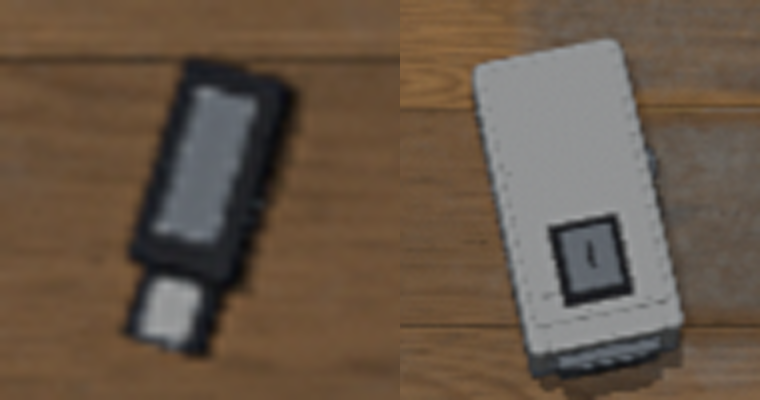

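The crop confirms it: the black block at (186,247) has the grey label and a low nose with a steel plate at its lower end (181,263). On the stapler, the key is at (282,160) and the drawer front faces down the picture, towards the robot. I'll refine the cartridge pose and work out the move to the key.

```bash
cat >> h.py <<'E'
def go(x,y,z,yaw):
    """shift/turn in tool axes to TCP (x,y,z), tool down, tool-y axis at world angle yaw (deg)"""
    s=ctrl.sense(); R=np.array(s['eef_rot']); p=np.array(s['ee_pos'])
    from scipy.spatial.transform import Rotation as Ro
    c,k=np.cos(np.radians(yaw)),np.sin(np.radians(yaw))
    T=np.array([[-k,c,0],[c,k,0],[0,0,-1]]).T
    T=np.column_stack([np.cross([c,k,0],[0,0,-1]),[c,k,0],[0,0,-1]])
    print((R.T@(np.array([x,y,z])-p)).round(1), Ro.from_matrix(R.T@T).as_rotvec().round(3),'from',p.round(1),'F',s['contact_force'].round(1),'w',round(s['width'],3),'t',s['t'])
E
python3 - <<'E'
from h import *
a=dict(np.load('pics/top0.npz')); im=cv2.imread('pics/top0.png'); P=cloud(a); Z=P[:,:,2]
m=np.zeros((420,560),bool); m[226:270,168:206]=1
for lo in (12,18,21):
    v,u=np.where(m&(Z>lo)&(Z<40)); X=np.array([ray(a,x,y,24)[:2] for x,y in zip(u,v)],np.float32)
    print(lo,len(u),cv2.minAreaRect(X),np.median(Z[v,u]))
g=(im.min(2)>75)&m; hs=cv2.cvtColor(im,cv2.COLOR_BGR2HSV); g&=(hs[:,:,1]<70)
n,l,st,ce=cv2.connectedComponentsWithStats(g.astype(np.uint8))
for i in range(1,n):
    if st[i,4]>8:
        v,u=np.where(l==i); zz=24 if st[i,4]>60 else 14
        print(st[i],ray(a,*ce[i],zz), cv2.minAreaRect(np.array([ray(a,x,y,zz)[:2] for x,y in zip(u,v)],np.float32)), np.median(Z[v,u]))
go(677,-46.6,130,101.5)
E
```

```text
12 467 ((472.4353332519531, 191.8218231201172), (36.18083190917969, 88.15371704101562), 74.9314193725586) 22.98735880491454
18 383 ((473.24969482421875, 191.97891235351562), (34.976234436035156, 86.37326049804688), 75.69422912597656) 23.76527192358215
21 325 ((476.75311279296875, 191.42990112304688), (34.308773040771484, 79.3123550415039), 75.69422912597656) 24.40029125131015
[179 233  13  19 129] [484.65290141 190.86179454  24.        ] ((484.575439453125, 190.88475036621094), (17.967241287231445, 45.171875), 73.118896484375) 24.482156825548188
[177 257   8   9  50] [440.8003026  202.95540209  14.        ] ((440.2094421386719, 203.13345336914062), (15.605871200561523, 20.065513610839844), 77.56739044189453) 14.605189375970479
[-649.8 -428.9  108.8] [-0.002 -0.    -0.561] from [220.5 584.2 238. ] F [-0.6 -0.5 -0.1] w 0.998 t 0.1
```

Emit:
step_arm:
  steps:
    - [-40,-26,0,0,0,-0.03,255]
    - [-80,-53,0,0,0,-0.07,255]
    - [-120,-79,0,0,0,-0.1,255]
    - [-160,-106,0,0,0,-0.14,255]
    - [-200,-132,0,0,0,-0.17,255]
    - [-240,-158,0,0,0,-0.2,255]
    - [-280,-185,0,0,0,-0.24,255]
    - [-320,-211,0,0,0,-0.27,255]
    - [-360,-238,10,0,0,-0.31,255]
    - [-400,-264,20,0,0,-0.34,255]
    - [-440,-290,30,0,0,-0.38,255]
    - [-480,-317,40,0,0,-0.41,255]
    - [-520,-343,50,0,0,-0.45,255]
    - [-560,-370,60,0,0,-0.48,255]
    - [-600,-396,80,0,0,-0.52,255]
    - [-630,-416,95,0,0,-0.54,255]
    - [-650,-429,109,0,0,-0.561,255]
    - [-650,-429,109,0,0,-0.561,255]
    - [-650,-429,109,0,0,-0.561,255]
    - [-650,-429,109,0,0,-0.561,255]

```text
t: 2.1
ee_pos: [677.0, -43.8, 130.3]
eef_rot: [[-0.98, -0.201, 0.0], [-0.201, 0.98, 0.002], [-0.0, 0.002, -1.0]]
contact_force: [-0.5, -0.6, 0.4]
width: 0.003
grip_force: 0.0
```

```bash
python3 - <<'E'
from h import *
go(677,-46.6,80,101.5)
E
```

```text
[ 0.6 -2.9 50.3] [0.002 0.    0.002] from [677.  -43.8 130.3] F [-0.5 -0.6  0.4] w 0.003 t 2.1
```

Emit:
step_arm:
  steps:
    - [0.6,-2.9,15,0,0,0,255]
    - [0.6,-2.9,30,0,0,0,255]
    - [0.6,-2.9,40,0,0,0,255]
    - [0.6,-2.9,44,0,0,0,255]
    - [0.6,-2.9,47,0,0,0,255]
    - [0.6,-2.9,49,0,0,0,255]
    - [0.6,-2.9,51,0,0,0,255]
    - [0.6,-2.9,51,0,0,0,255]

```text
t: 2.9
ee_pos: [677.4, -48.8, 79.9]
eef_rot: [[-0.98, -0.199, 0.0], [-0.199, 0.98, 0.0], [-0.0, -0.0, -1.0]]
contact_force: [-4.4, -0.4, 8.6]
width: 0.002
grip_force: 3.7
```

```bash
python3 - <<'E'
from h import *
a=snap('top','top1.png'); P=cloud(a); v,u=np.where((P[:,:,2]>45)&(P[:,:,2]<70))
k=(u>250)&(u<330)&(v>150)&(v<260); print(k.sum(), P[v[k],u[k]].min(0))
go(677,-46.6,140,101.5)
E
```

```text
123 [524.29034298 -82.66444588  45.10746435]
[ -0.1   2.2 -60.1] [-0.     0.    -0.001] from [677.4 -48.8  79.9] F [-4.6  0.9  7.2] w 0.005 t 2.95
```

Emit:
step_arm:
  steps:
    - [0,2,-15,0,0,0,255]
    - [0,2,-35,0,0,0,255]
    - [0,2,-60,0,0,0,255]
    - [0,2,-60,0,0,0,255]

```text
t: 3.35
ee_pos: [680.3, -46.6, 143.3]
eef_rot: [[-0.98, -0.198, 0.009], [-0.198, 0.98, 0.001], [-0.009, -0.001, -1.0]]
contact_force: [0.6, -0.1, 0.2]
width: 0.002
grip_force: 0.0
```

```bash
python3 - <<'E'
from h import *
go(476.4,192.7,130,74.8)
E
```

```text
[152.4 275.   11.6] [0.001 0.009 0.465] from [680.3 -46.6 143.3] F [ 0.6 -0.1  0.2] w 0.002 t 3.35
```

Emit:
step_arm:
  steps:
    - [15,28,0,0,0,0.05,0]
    - [31,55,0,0,0,0.09,0]
    - [46,83,0,0,0,0.14,0]
    - [61,110,0,0,0,0.19,0]
    - [76,138,0,0,0,0.23,0]
    - [91,165,0,0,0,0.28,0]
    - [107,193,4,0,0,0.33,0]
    - [122,220,8,0,0,0.37,0]
    - [137,248,10,0,0,0.42,0]
    - [152,275,12,0,0,0.465,0]
    - [152,275,12,0,0,0.465,0]
    - [152,275,12,0,0,0.465,0]
    - [152,275,12,0,0,0.465,0]

```text
t: 4.65
ee_pos: [474.3, 191.2, 126.8]
eef_rot: [[-0.965, 0.263, 0.001], [0.263, 0.965, -0.0], [-0.001, -0.0, -1.0]]
contact_force: [0.3, 0.2, -0.0]
width: 1.0
grip_force: 0.0
```

```bash
python3 - <<'E'
from h import *
go(476.4,192.7,4,74.8)
a=snap('top','top2.png'); b=snap('scene','sc2.png')
A=a['pixels'][90:290,150:350,::-1]; B=b['pixels'][150:270,160:360,::-1]
cv2.imwrite('pics/c2.png',np.hstack([cv2.resize(A,(400,400),interpolation=cv2.INTER_CUBIC),cv2.resize(B[:,80:200],(400,400),interpolation=cv2.INTER_CUBIC)]))
E
```

```text
[ -1.5   2.  122.8] [-0.     0.001 -0.001] from [474.3 191.2 126.8] F [ 0.3  0.2 -0. ] w 1.0 t 4.65
```

View pics/c2.png

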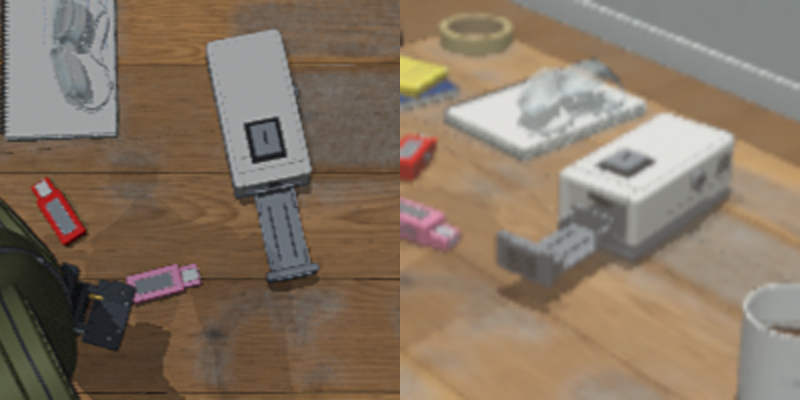

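The drawer is fully out, with its panel around (292,226) in the full top image. The pink look-alike at (231,231) sits near the right finger, so I'll go down only half open. I'll measure the drawer before moving on.

```bash
python3 - <<'E'
from h import *
a=dict(np.load('pics/top2.npz')); P=cloud(a); Z=P[:,:,2]
th=np.radians(11.5); ex=np.array([np.cos(th),np.sin(th)]); ey=np.array([-ex[1],ex[0]]); o=np.array([720.1,-38.4])
L=np.stack([(P[:,:,:2]-o)@ex,(P[:,:,:2]-o)@ey,Z],-1)
m=(L[...,0]<-97)&(L[...,0]>-230)&(abs(L[...,1])<45)&(Z>12)
for lo,hi in((-230,-196),(-195,-185),(-185,-165),(-165,-135),(-135,-120),(-120,-105)):
    k=m&(L[...,0]>lo)&(L[...,0]<hi); q=L[k]; print(lo,hi,k.sum(),'y',np.percentile(q[:,1],[2,50,98]).round(1),'z',np.percentile(q[:,2],[2,25,50,75,98]).round(1))
k=m&(Z>50); print('panel',k.sum(),np.percentile(L[k],[2,50,98],0).round(1)); 
v,u=np.where(k); X=np.array([ray(a,x,y,60)[:2] for x,y in zip(u,v)],np.float32); print(cv2.minAreaRect(X), (cv2.minAreaRect(X)[0]-o)@ex,(cv2.minAreaRect(X)[0]-o)@ey)
# stapler axis re-estimate on top face edges
k=(L[...,0]>-100)&(L[...,0]<100)&(abs(L[...,1])<60)&(Z>72)&(Z<95); v,u=np.where(k); X=np.array([ray(a,x,y,78)[:2] for x,y in zip(u,v)],np.float32); print(cv2.minAreaRect(X))
im=a['pixels'].astype(int); k=(im[...,0]-im[...,1]>25)&(abs(im[...,2]-im[...,1])>15)&(Z>6)
k[:, :205]=0;k[:,255:]=0;k[:215]=0;k[250:]=0; print('pink',P[k].min(0),P[k].max(0))
E
```

```text
-230 -196 154 y [-30.8  -0.1  29.5] z [30.5 55.9 58.9 61.1 64.2]
-195 -185 78 y [-25.4  -2.3  23.5] z [22.9 26.5 28.2 31.7 43.2]
-185 -165 161 y [-24.9  -1.1  23.2] z [22.6 26.  28.1 30.3 42.4]
-165 -135 237 y [-24.9  -1.4  22.7] z [21.6 25.7 27.5 29.3 32.5]
-135 -120 121 y [-24.4  -0.1  23.3] z [22.5 25.9 27.6 29.1 36.4]
-120 -105 120 y [-24.7  -1.7  23.5] z [22.8 25.6 27.7 31.6 44.4]
panel 130 [[-209.6  -31.3   51.6]
 [-203.7   -1.8   59.8]
 [-155.5   28.5   64.9]]
((569.00341796875, -78.68411254882812), (112.90894317626953, 60.837867736816406), 2.243363857269287) -156.0946338248794 -9.351583633253748
((720.5623779296875, -38.19792175292969), (187.3482666015625, 94.16144561767578), 11.489274024963379)
pink [348.55734629 -19.41746684   6.08217222] [ 536.23913617  124.2609146  1306.32938889]
```

Emit:
step_arm:
  steps:
    - [-1.5,2,0,0,0,0,90]
    - [-1.5,2,15,0,0,0,90]
    - [-1.5,2,30,0,0,0,90]
    - [-1.5,2,45,0,0,0,90]
    - [-1.5,2,60,0,0,0,90]
    - [-1.5,2,60,0,0,0,90]
    - [-1.5,2,60,0,0,0,90]

```text
t: 5.45
ee_pos: [475.5, 193.5, 66.8]
eef_rot: [[-0.965, 0.262, -0.0], [0.262, 0.965, -0.0], [0.0, -0.0, -1.0]]
contact_force: [-0.5, -0.3, 0.0]
width: 0.645
grip_force: 0.0
```

```bash
python3 - <<'E'
from h import *
go(476.4,192.7,5,74.8)
E
```

```text
[-1.  -0.6 61.8] [-0. -0. -0.] from [475.5 193.5  66.8] F [-0.5 -0.3  0. ] w 0.645 t 5.45
```

Emit:
step_arm:
  steps:
    - [-1,-0.6,15,0,0,0,90]
    - [-1,-0.6,30,0,0,0,90]
    - [-1,-0.6,45,0,0,0,90]
    - [-1,-0.6,55,0,0,0,90]
    - [-1,-0.6,61,0,0,0,90]
    - [-1,-0.6,61.5,0,0,0,90]
    - [-1,-0.6,61.5,0,0,0,140]
    - [-1,-0.6,61.5,0,0,0,180]
    - [-1,-0.6,61.5,0,0,0,220]
    - [-1,-0.6,61.5,0,0,0,220]
    - [-1,-0.6,61.5,0,0,0,220]
    - [-1,-0.6,61.5,0,0,0,220]
  squeeze: 20

```text
t: 6.65
ee_pos: [476.5, 193.3, 5.7]
eef_rot: [[-0.965, 0.262, 0.001], [0.262, 0.965, 0.001], [-0.001, 0.001, -1.0]]
contact_force: [-0.1, 0.2, 5.4]
width: 0.382
grip_force: 20.0
```

```bash
python3 - <<'E'
from h import *
go(476.4,192.7,5,74.8)
a=dict(np.load('pics/top2.npz')); P=cloud(a); Z=P[:,:,2]
th=np.radians(11.5); ex=np.array([np.cos(th),np.sin(th)]); ey=np.array([-ex[1],ex[0]]); o=np.array([720.3,-38.3])
# profile along pocket's mid line, by pixel sampling
for x in range(-216,-92,3):
    r=[]
    for y in (-10,0,10):
        w=np.append(o+ex*x+ey*y,30); q=a['R']@w+a['t']; u=int(round(a['fx']*q[0]/q[2]+a['cx'])); v=int(round(a['fy']*q[1]/q[2]+a['cy']))
        r.append((round(float(Z[v,u])),int(a['pixels'][v,u].mean()),round(float((P[v,u,:2]-o)@ex))))
    print(x,r)
E
```

```text
[-0.1 -0.6  0.7] [0.001 0.001 0.001] from [476.5 193.3   5.7] F [-0.1  0.2  5.4] w 0.382 t 6.65
-216 [(-1, 54, -212), (-1, 55, -212), (0, 45, -213)]
-213 [(2, 55, -210), (-2, 55, -210), (-1, 44, -210)]
-210 [(-8, 45, -206), (0, 50, -208), (-3, 30, -205)]
-207 [(39, 46, -209), (56, 65, -209), (58, 46, -210)]
-204 [(56, 95, -206), (56, 89, -206), (59, 77, -207)]
-201 [(59, 115, -204), (55, 115, -204), (62, 110, -205)]
-198 [(63, 106, -202), (60, 107, -202), (57, 110, -202)]
-195 [(58, 93, -199), (64, 94, -200), (63, 97, -201)]
-192 [(26, 109, -192), (27, 97, -193), (26, 101, -190)]
-189 [(27, 114, -190), (27, 113, -188), (26, 107, -188)]
-186 [(32, 109, -186), (25, 113, -185), (28, 112, -186)]
-183 [(28, 97, -182), (30, 112, -183), (29, 96, -184)]
-180 [(23, 74, -179), (29, 112, -180), (32, 92, -181)]
-177 [(31, 66, -178), (30, 112, -178), (26, 69, -175)]
-174 [(27, 68, -175), (28, 113, -173), (32, 85, -174)]
-171 [(26, 91, -169), (29, 113, -170), (24, 82, -170)]
-168 [(29, 63, -167), (33, 112, -168), (29, 97, -168)]
-165 [(28, 59, -165), (34, 111, -166), (32, 63, -166)]
-162 [(29, 79,
[... 604 characters left out ...]
75, -128), (28, 112, -129), (30, 63, -130)]
-126 [(28, 82, -126), (26, 112, -126), (30, 75, -127)]
-123 [(29, 94, -123), (25, 111, -123), (27, 82, -122)]
-120 [(28, 73, -120), (26, 112, -118), (27, 79, -119)]
-117 [(1306, 87, -361), (29, 111, -116), (24, 65, -116)]
-114 [(28, 94, -113), (29, 112, -114), (25, 83, -113)]
-111 [(27, 113, -110), (25, 112, -110), (25, 111, -111)]
-108 [(27, 113, -107), (24, 111, -107), (25, 112, -108)]
-105 [(24, 113, -104), (27, 112, -105), (22, 114, -102)]
-102 [(22, 111, -101), (30, 110, -101), (29, 110, -101)]
-99 [(29, 72, -100), (31, 47, -98), (28, 61, -99)]
-96 [(43, 46, -98), (44, 39, -98), (40, 51, -98)]
-93 [(42, 91, -95), (48, 78, -97), (51, 103, -98)]
```

Emit:
step_arm:
  steps:
    - [0,0,-8,0,0,0,220]
    - [0,0,-20,0,0,0,220]
    - [0,0,-40,0,0,0,220]
    - [0,0,-65,0,0,0,220]
    - [0,0,-90,0,0,0,220]
    - [0,0,-105,0,0,0,220]
    - [0,0,-105,0,0,0,220]
    - [0,0,-105,0,0,0,220]

```text
t: 7.45
ee_pos: [476.0, 192.7, 110.5]
eef_rot: [[-0.965, 0.262, 0.0], [0.262, 0.965, 0.0], [-0.0, 0.0, -1.0]]
contact_force: [-0.6, -0.1, -1.2]
width: 0.386
grip_force: 20.0
```

```bash
python3 - <<'E'
from h import *
go(576.3,-68.1,110,101.5)
E
```

```text
[-165.1 -225.4    0.5] [ 0.     0.    -0.466] from [476.  192.7 110.5] F [-0.6 -0.1 -1.2] w 0.386 t 7.45
```

Emit:
step_arm:
  steps:
    - [-8,-11,0,0,0,-0.02,220]
    - [-25,-34,0,0,0,-0.07,220]
    - [-45,-62,0,0,0,-0.13,220]
    - [-66,-90,0,0,0,-0.19,220]
    - [-87,-118,0,0,0,-0.25,220]
    - [-107,-146,0,0,0,-0.3,220]
    - [-127,-174,0,0,0,-0.36,220]
    - [-145,-198,0,0,0,-0.41,220]
    - [-158,-216,0,0,0,-0.446,220]
    - [-165,-225.4,0,0,0,-0.466,220]
    - [-165,-225.4,0,0,0,-0.466,220]
    - [-165,-225.4,0,0,0,-0.466,220]
    - [-165,-225.4,0,0,0,-0.466,220]

```text
t: 8.75
ee_pos: [575.6, -66.1, 109.8]
eef_rot: [[-0.979, -0.202, -0.001], [-0.202, 0.979, 0.001], [0.001, 0.001, -1.0]]
contact_force: [0.9, 0.1, -0.9]
width: 0.384
grip_force: 20.0
```

```bash
python3 - <<'E'
from h import *
go(576.3,-68.1,65,101.5)
b=snap('scene','sc3.png'); cv2.imwrite('pics/c3.png',cv2.resize(b['pixels'][140:250,210:360,::-1],(750,550),interpolation=cv2.INTER_CUBIC))
E
```

```text
[-0.3 -2.1 44.8] [ 0.001 -0.001  0.002] from [575.6 -66.1 109.8] F [ 0.9  0.1 -0.9] w 0.384 t 8.75
```

View pics/c3.png

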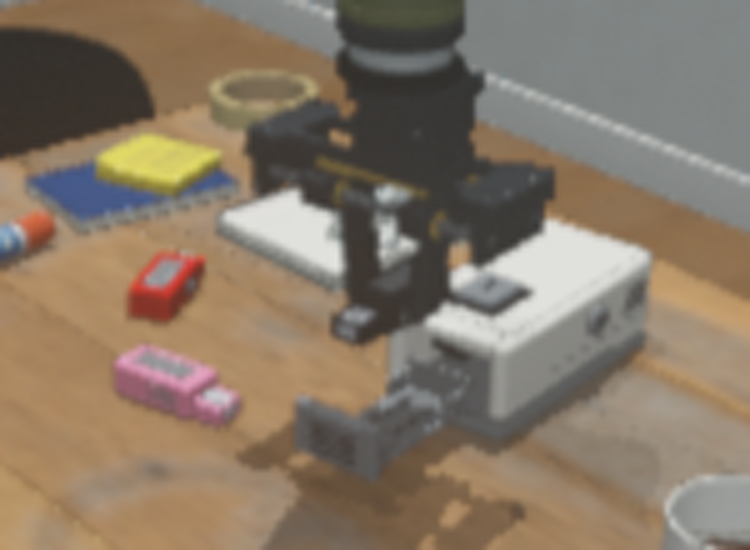

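The picture shows the cartridge held level over the open drawer, with the nose at (355,320) pointing to the front panel at (340,430).

Emit:
step_arm:
  steps:
    - [-0.3,-2.1,10,0,0,0,220]
    - [-0.3,-2.1,25,0,0,0,220]
    - [-0.3,-2.1,38,0,0,0,220]
    - [-0.3,-2.1,45,0,0,0,220]
    - [-0.3,-2.1,45,0,0,0,220]
    - [-0.3,-2.1,45,0,0,0,220]

```text
t: 9.4
ee_pos: [577.1, -69.6, 65.2]
eef_rot: [[-0.98, -0.2, 0.0], [-0.2, 0.98, 0.0], [-0.0, 0.0, -1.0]]
contact_force: [0.5, 0.3, -1.4]
width: 0.383
grip_force: 20.0
```

```bash
python3 - <<'E'
from h import *
go(576.3,-68.1,34,101.5)
E
```

```text
[ 0.5  1.6 31.2] [0.    0.    0.001] from [577.1 -69.6  65.2] F [ 0.5  0.3 -1.4] w 0.383 t 9.4
```

Emit:
step_arm:
  steps:
    - [0.4,1.2,5,0,0,0,220]
    - [0.4,1.2,12,0,0,0,220]
    - [0.4,1.2,18,0,0,0,220]
    - [0.4,1.2,24,0,0,0,220]
    - [0.4,1.2,28,0,0,0,220]
    - [0.4,1.2,31,0,0,0,220]
    - [0.4,1.2,31,0,0,0,220]
    - [0.4,1.2,31,0,0,0,220]

```text
t: 10.2
ee_pos: [576.5, -68.7, 34.2]
eef_rot: [[-0.98, -0.2, 0.0], [-0.2, 0.98, 0.0], [-0.0, 0.0, -1.0]]
contact_force: [0.7, -0.8, -0.8]
width: 0.381
grip_force: 20.0
```

```bash
python3 - <<'E'
from h import *
go(576.3,-68.1,33,101.5)
E
```

```text
[0.1 0.6 1.2] [0.    0.    0.001] from [576.5 -68.7  34.2] F [ 0.7 -0.8 -0.8] w 0.381 t 10.2
```

Emit:
step_arm:
  steps:
    - [0,0,0.7,0,0,0,220]
    - [0,0,1.3,0,0,0,220]
    - [0,0,1.3,0,0,0,220]
    - [0,0,1.3,0,0,0,150]
    - [0,0,1.3,0,0,0,140]
    - [0,0,1.3,0,0,0,125]
    - [0,0,1.3,0,0,0,125]
    - [0,0,1.3,0,0,0,125]
    - [0,0,1.3,0,0,0,125]

```text
t: 11.1
ee_pos: [576.4, -68.7, 32.9]
eef_rot: [[-0.98, -0.2, 0.0], [-0.2, 0.98, 0.0], [-0.0, 0.0, -1.0]]
contact_force: [0.3, -0.6, -0.2]
width: 0.51
grip_force: 0.0
```

Released. I'll lift slowly straight up, then back off towards the robot and look.

Emit:
step_arm:
  steps:
    - [0,0,-3,0,0,0,125]
    - [0,0,-10,0,0,0,125]
    - [0,0,-20,0,0,0,125]
    - [0,0,-35,0,0,0,125]
    - [0,0,-60,0,0,0,125]
    - [0,0,-85,0,0,0,125]
    - [20,0,-100,0,0,0,255]
    - [50,0,-100,0,0,0,255]
    - [90,0,-100,0,0,0,255]
    - [125,0,-100,0,0,0,255]
    - [140,0,-100,0,0,0,255]
    - [140,0,-100,0,0,0,255]
    - [140,0,-100,0,0,0,255]

```text
t: 12.4
ee_pos: [440.9, -96.5, 133.8]
eef_rot: [[-0.98, -0.2, 0.003], [-0.2, 0.98, 0.0], [-0.003, -0.001, -1.0]]
contact_force: [0.4, 0.6, -0.8]
width: 0.007
grip_force: 0.0
```

```bash
python3 - <<'E'
from h import *
a=snap('top','top4.png'); b=snap('scene','sc4.png'); im=a['pixels'][...,::-1]
cv2.imwrite('pics/c4.png',np.hstack([cv2.resize(im[120:240,240:340],(375,450),interpolation=cv2.INTER_CUBIC),cv2.resize(b['pixels'][180:240,270:326,::-1],(420,450),interpolation=cv2.INTER_CUBIC)]))
P=cloud(a); th=np.radians(11.5); ex=np.array([np.cos(th),np.sin(th)]); ey=np.array([-ex[1],ex[0]]); o=np.array([720.3,-38.3])
L=np.stack([(P[:,:,:2]-o)@ex,(P[:,:,:2]-o)@ey,P[:,:,2]],-1)
for x in range(-215,-95,8):
    k=(abs(L[...,0]-x)<4)&(abs(L[...,1])<13); print(x,k.sum(),np.median(L[k][:,2]).round(1) if k.any() else '')
go(500,-83.5,41,101.5)
E
```

```text
-215 0 
-207 3 62.6
-199 20 59.4
-191 37 40.8
-183 35 41.5
-175 44 42.0
-167 34 51.6
-159 35 51.2
-151 35 51.9
-143 34 50.7
-135 34 51.8
-127 29 50.0
-119 38 51.4
-111 31 51.0
-103 18 27.9
[-59.7   0.7  92.6] [-0.     0.003  0.001] from [441.4 -96.2 133.4] F [0.8 0.2 0.3] w 0.006 t 12.5
```

View pics/c4.png

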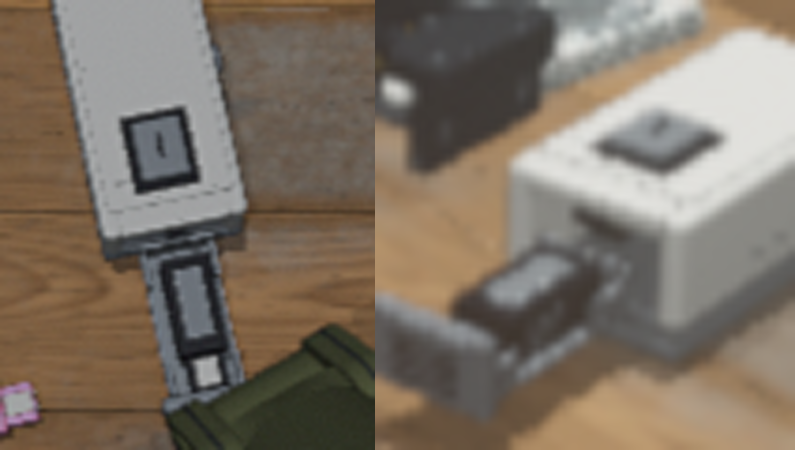

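The picture shows the cartridge lying flat in the pocket, body at (190,300) and steel nose at (205,370) in the crop, towards the panel. The heights agree: body 51 mm, nose 41 mm. Next, closed fingers go down in front of the panel.

```bash
python3 - <<'E'
from h import *
go(475.4,-88.7,36,101.5)
E
```

```text
[-34.5   0.5  97.5] [-0.     0.003  0.001] from [441.4 -96.2 133.4] F [0.8 0.2 0.3] w 0.006 t 12.5
```

Emit:
step_arm:
  steps:
    - [-20,0.5,20,0,0,0,255]
    - [-34.5,0.5,45,0,0,0,255]
    - [-34.5,0.5,70,0,0,0,255]
    - [-34.5,0.5,90,0,0,0,255]
    - [-34.5,0.5,97.5,0,0,0,255]
    - [-34.5,0.5,97.5,0,0,0,255]
    - [-34.5,0.5,97.5,0,0,0,255]

```text
t: 13.2
ee_pos: [473.6, -89.1, 35.8]
eef_rot: [[-0.98, -0.2, 0.001], [-0.2, 0.98, 0.0], [-0.001, -0.0, -1.0]]
contact_force: [-0.3, -0.1, 0.1]
width: 0.004
grip_force: 0.0
```

```bash
python3 - <<'E'
from h import *
go(720.3-130*.98,-38.3-130*.1994-.5,36,101.5)
E
```

```text
[-121.7    0.    -0. ] [-0.     0.001  0.001] from [473.6 -89.1  35.8] F [-0.3 -0.1  0.1] w 0.004 t 13.2
```

Emit:
step_arm:
  steps:
    - [-8,0,0,0,0,0,255]
    - [-16,0,0,0,0,0,255]
    - [-22,0,0,0,0,0,255]
    - [-28,0,0,0,0,0,255]
    - [-34,0,0,0,0,0,255]
    - [-40,0,0,0,0,0,255]
    - [-46,0,0,0,0,0,255]
    - [-52,0,0,0,0,0,255]
    - [-58,0,0,0,0,0,255]
    - [-64,0,0,0,0,0,255]
    - [-70,0,0,0,0,0,255]
    - [-76,0,0,0,0,0,255]
    - [-82,0,0,0,0,0,255]
    - [-88,0,0,0,0,0,255]
    - [-94,0,0,0,0,0,255]
    - [-100,0,0,0,0,0,255]
    - [-106,0,0,0,0,0,255]
    - [-112,0,0,0,0,0,255]
    - [-117,0,0,0,0,0,255]
    - [-121,0,0,0,0,0,255]

```text
t: 15.2
ee_pos: [591.7, -65.0, 35.3]
eef_rot: [[-0.98, -0.2, -0.0], [-0.2, 0.98, 0.0], [0.0, 0.0, -1.0]]
contact_force: [-4.5, 0.4, 2.2]
width: 0.003
grip_force: 2.4
```

```bash
python3 - <<'E'
from h import *
go(720.3-109*.98,-38.3-109*.1994-.5,36,101.5)
E
```

```text
[-22.2   0.   -0.7] [ 0.    -0.     0.001] from [591.7 -65.   35.3] F [-4.5  0.4  2.2] w 0.003 t 15.2
```

Emit:
step_arm:
  steps:
    - [-3,0,0,0,0,0,255]
    - [-6,0,0,0,0,0,255]
    - [-9,0,0,0,0,0,255]
    - [-12,0,0,0,0,0,255]
    - [-14,0,0,0,0,0,255]
    - [-16,0,0,0,0,0,255]
    - [-18,0,0,0,0,0,255]
    - [-18,0,0,0,0,0,255]

```text
t: 16.0
ee_pos: [608.5, -61.6, 35.3]
eef_rot: [[-0.98, -0.2, -0.001], [-0.2, 0.98, -0.0], [0.002, 0.0, -1.0]]
contact_force: [-5.4, -0.6, 2.9]
width: 0.006
grip_force: 2.9
```

Emit:
step_arm:
  steps:
    - [-1,0,0,0,0,0,255]
    - [-2,0,0,0,0,0,255]
    - [-3,0,0,0,0,0,255]
    - [-4,0,0,0,0,0,255]
    - [-4,0,0,0,0,0,255]

```text
t: 16.5
ee_pos: [612.3, -60.8, 35.3]
eef_rot: [[-0.98, -0.2, -0.002], [-0.2, 0.98, -0.0], [0.002, 0.0, -1.0]]
contact_force: [-5.8, -0.4, 2.3]
width: 0.004
grip_force: 3.0
```

Emit:
step_arm:
  steps:
    - [-1,0,0,0,0,0,255]
    - [-2,0,0,0,0,0,255]
    - [-3,0,0,0,0,0,255]
    - [-3,0,0,0,0,0,255]

```text
t: 16.9
ee_pos: [615.7, -60.1, 35.3]
eef_rot: [[-0.98, -0.2, -0.001], [-0.2, 0.98, -0.0], [0.001, 0.0, -1.0]]
contact_force: [-5.6, -0.4, 1.6]
width: 0.002
grip_force: 2.5
```

Emit:
step_arm:
  steps:
    - [-1,0,0,0,0,0,255]
    - [-2,0,0,0,0,0,255]
    - [-3,0,0,0,0,0,255]
    - [-3,0,0,0,0,0,255]

```text
t: 17.3
ee_pos: [617.4, -59.8, 35.3]
eef_rot: [[-0.98, -0.2, -0.003], [-0.2, 0.98, -0.001], [0.003, -0.0, -1.0]]
contact_force: [-7.1, -1.3, 4.3]
width: 0.002
grip_force: 3.8
```

Emit:
step_arm:
  steps:
    - [-1,0,0,0,0,0,255]
    - [-2,0,0,0,0,0,255]
    - [-3,0,0,0,0,0,255]
    - [-4,0,0,0,0,0,255]
    - [-4,0,0,0,0,0,255]

```text
t: 17.8
ee_pos: [617.5, -59.8, 35.2]
eef_rot: [[-0.98, -0.2, -0.011], [-0.2, 0.98, -0.003], [0.011, -0.001, -1.0]]
contact_force: [-15.9, -1.5, 11.9]
width: -0.0
grip_force: 7.8
```

Firm stop with the force rising, so the drawer should be past the catch. I'll back off and look.

Emit:
step_arm:
  steps:
    - [4,0,0,0,0,0,255]
    - [10,0,0,0,0,0,255]
    - [25,0,0,0,0,0,255]
    - [50,0,0,0,0,0,255]
    - [80,0,0,0,0,0,255]
    - [110,0,0,0,0,0,255]
    - [130,0,-30,0,0,0,255]
    - [150,0,-70,0,0,0,255]
    - [160,0,-100,0,0,0,255]
    - [160,0,-100,0,0,0,255]
    - [160,0,-100,0,0,0,255]

```text
t: 18.9
ee_pos: [468.8, -90.4, 136.3]
eef_rot: [[-0.98, -0.2, 0.006], [-0.2, 0.98, 0.001], [-0.006, -0.0, -1.0]]
contact_force: [0.4, 0.0, -0.1]
width: 0.005
grip_force: 0.0
```

```bash
python3 - <<'E'
from h import *
a=snap('top','top5.png'); b=snap('scene','sc5.png'); im=a['pixels'][...,::-1]
cv2.imwrite('pics/c5.png',np.hstack([cv2.resize(im[120:240,240:340],(375,450),interpolation=cv2.INTER_CUBIC),cv2.resize(b['pixels'][180:240,270:326,::-1],(420,450),interpolation=cv2.INTER_CUBIC)]))
P=cloud(a); th=np.radians(11.5); ex=np.array([np.cos(th),np.sin(th)]); ey=np.array([-ex[1],ex[0]]); o=np.array([720.3,-38.3])
L=np.stack([(P[:,:,:2]-o)@ex,(P[:,:,:2]-o)@ey,P[:,:,2]],-1)
k=(L[...,0]<-90)&(L[...,0]>-215)&(abs(L[...,1])<25)&(L[...,2]>20)&(L[...,2]<90)
print(k.sum(),np.percentile(L[k],[1,5,50],0).round(1))
k=(abs(L[...,0]+44)<10)&(abs(L[...,1])<8); print('key z',np.median(L[k][:,2]))
E
```

```text
166 [[-102.3  -23.9   30. ]
 [-101.9  -21.7   31.5]
 [ -97.7    0.5   59.5]]
key z 85.67125465715151
```

View pics/c5.png

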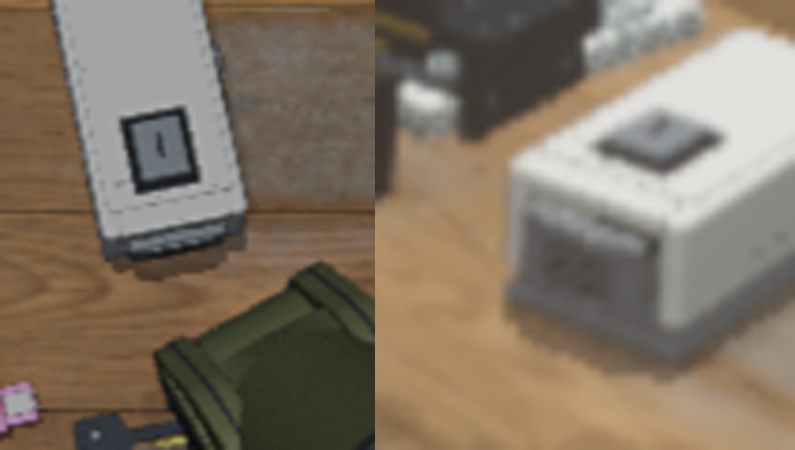

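The picture shows the panel flush at the stapler's front (180,240 in the crop), at -102 mm, so the drawer is home. The key is up at 85.7 mm, and the arm is clear of everything.

```bash
python3 -c "
from bench import job
print(job.finish_job())"
```

```text
the job is handed in; nothing more can be done
None
```

The cartridge is in the stapler drawer, lying flat with its nose towards the front panel. The drawer is shut and stayed shut when I backed off, the release key is up, and the job was handed in after about 19 s of robot time; no verdict came back.

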